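Spin-test the tube carousel and park it at home

ROBOT

A 7-joint arm with a two-finger parallel gripper is mounted at the origin on the work surface. World frame = base frame: x ahead of the robot, y to its left, z up, the work surface at z = 0. Lengths are in m, angles in degrees, forces in N, time in s.
With the tool pointing down it reaches from about 0.425 to 0.875 m from the base axis. Payload 4.7 kg.
Tool frame: the origin (TCP) lies on the mounting face of the last link; the fingertips stand 182 mm ahead of it and the grasp point (between the pads) lies 164 mm ahead of it; z points along the fingers, x is the direction in which the jaws open and shut, and the axes are right-handed (so a half turn about z gives the same grasp; the last joint's range is limited). The gripper opens to 87 mm and grips with 3 to 60 N. Pads are 19 mm wide; open, the fingers measure 117 mm over their backs; the gripper's body (75 mm by 190 mm) begins 51 mm behind the grasp point.
Start: joints at [73.516, 18.392, -4.016, 83.108, 1.295, 78.541, -3.26], TCP at [0.193, -0.621, 0.405] pointing down, gripper open.
Joint ranges: [-163.93, 163.93], [-17.29, 119.83], [-79.2, 71.16], [3.27, 140.29], [-89.18, 269.18], [5.43, 117.66], [-154.24, 154.24]. Speed limits (degrees/s): [147.25, 147.25, 180, 180, 180, 180, 180].

INTERFACE

Orientations are given as [roll, pitch, yaw] about the fixed x, y, z axes, in that order (R = Rz(yaw) Ry(pitch) Rx(roll)).
In Python, from cell import status, cams, env, outline_of, landmark_of gives the robot as it stands. The module is installed in compiled form; this text tells all that it offers.
- The arm moves only by the tool jog_arm, never from a script. Its argument "rows" is a list of rows, each a list of 7 numbers: the closure, from 0 (fully open) to 1 (shut), then the shift along the tool's x, y, z in m, then the turn, a rotation vector about the tool's x, y, z in degrees. A call has 1 to 12 rows; each row shifts and turns the commanded pose from where the row before left it, along the tool's axes as they then stand; what a row does not reach is not made up. A row lasts 1/12 s, in which the tool goes at most 41.7 mm and 7.16 degrees, less where a joint would pass 70% of its speed; a pose out of reach is approached as far as the arm can. A call with a gripper value outside its range is refused whole. The fingers move at their own pace and stop on an object; "grip_force" is the grip in N (left out, the last holds). Time passes only in rows, so rows that do not move let the fingers close. It gives the time, the measured TCP pose, the force and the opening at its end, in the units of the state.
- status.get_obs(): the state, without advancing time (a new reading comes with each control period).
- cams.read_camera(name): name is "scene" or "side" or "wrist"; returns (picture, depth): 400x640x3 uint8, red, green, blue; 400x640 float32, m along the optical axis (not along the pixel's ray), 0 where there is no reading.
- cams.camera_params(name): a dict with "vfov" (degrees; the focal length in pixels is half the picture's height over the tangent of half this angle, whatever the lens; pixels are square), "cx", "cy" (the principal point, pixels), "k1" (the pictures are not rectified: a ray, as slopes to the right and down, at radius r is drawn at 1 + k1 r^2 times it, then the intrinsics apply), "eye" and "attitude" of the camera in the world. Camera axes: x right, y up, looking along -z (the intrinsics and any distortion apply to the point x, -y, -z); pixel columns grow to the right and rows downward; lengths in m; the calibration is good to about 2 mm. A picture is of the moment at which its call begins: read the wrist's pose just before it. camera_params takes no time and is no camera call; for the wrist camera it gives the pose at the moment of the call.
- env.sign_off(): hands the job in, once; it reports no verdict.
Trained networks look in the newest picture that a camera, given by its name, has taken for a name from the list of things; names that differ only in an ending like _2 or _b are one class to them, and where a whole thing is asked for, a point or a joint stands for the part that bears it (a point fixed in the world has none). Each returns a list of dicts, best first, with "conf" (0 to 1); they miss things now and then, are a little off and sometimes report something else, mostly with a low value. They report only what shows in the picture. A call takes as long as a camera call. They do not tell look-alikes from the thing itself.
- outline_of(camera, name): "pixels" (400x640 bool, what is visible of it) and "box" ([left, top, right, bottom] in pixels, round what is visible of it).
- landmark_of(camera, name): "position" ([row, column] in pixels: a listed point, or the origin of a listed thing).
The state is a dict: "time_s": time; "qpos": joint angles; "joint_velocities": joint speeds; "effort": joint torques, N m; "tool_pos": TCP position; "tool_rot": TCP orientation; "force": force on the tool from outside, world axes, zero at the start; "wrist_torque": the same for the moment, N m; "grip_width": finger opening in m.
Only numpy, scipy, OpenCV 4.12 (cv2) and the standard library are available. Lean on these libraries where they do the work, as an engineer would, in place of code of your own. Each camera call takes 0.05 s, during which the arm holds its last target. There are 200 camera calls.

TASK

Test the tube carousel's new bearing and park it: with the fingertips, flick the upright steel pin on its rim so that the carousel spins by itself anticlockwise (seen from above), and let the pin coast past the aluminium home plate once, untouched. On the next pass or a later one, brake the still turning carousel with a fingertip so that it stops with the pin within the width of the home plate (never touch it once it has stalled or almost stalled elsewhere, to push it round to the plate), then take the finger away. Work by touch only: lift or carry nothing, keep the stand where it is and leave everything around it alone.

Things in the scene. Friction and masses are not known exactly. Their poses are not given: they have to be found in the camera images.
- stand: Loose, heavy (3 kg) carousel stand, 190 mm across. Origin: centre of its underside, on the bench, on the carousel's vertical axis; z up; the home plate lies along its +x axis.
- disc_centre (a point): Centre of the carousel disc's upper face, on its axis, 54 mm above the bench. The disc is flat, black, 210 mm across, 12 mm thick. A hub and eight short tubes with blue caps (up to 36 mm above the face) stand on it within 56 mm of the axis; from there to the rim the face is bare but for the one pin.
- home_pin (a point): Top centre of the only upright steel pin on the carousel: 14 mm thick, standing 34 mm above the disc's face (top 88 mm above the bench), 90 mm from the axis. Fixed to the disc, it turns with it.
- home_mark (a point): Point of the stand level with the disc's face, 90 mm from the axis, straight inward of the middle of the home plate: the pin belongs over it. The home plate is an aluminium tab just outside the rim, 36 mm wide along the rim, its top flush with the disc's face, 110 to 136 mm from the axis.
- carousel (a joint): Turn of the carousel in rad, growing anticlockwise from above, counting on over whole turns; at 0, 2 pi, 4 pi .. the pin is at the home mark. Starts at rest, -5.2 to -2.2. No stops; alone it loses 8 % of its speed plus 0.083 rad/s each second (+-25 %; from 2 rad/s: 1.7 turns, 13 s; from 3: 3 turns). Inertia 0.0024 kg m2. A few newtons of fingertip on the face stop it at once.
- vial: Bystander: small capped vial, 26 mm across, 50 mm tall, near the carousel. Origin under its centre.
- old_bearing: Bystander: steel ring, 34 mm across, 11 mm tall, near the carousel. Origin under its centre.
- spanner: Bystander: steel spanner lying flat, 130 mm long, beside the carousel. Origin under its centre.
- beaker: Bystander: glass beaker, 68 mm across, 90 mm tall. Origin under its centre.
- reagent: Bystander: amber bottle, 70 mm across, 140 mm tall. Origin under its centre.
- tip_box: Bystander: blue box 85 x 120 x 50 mm. Origin under its centre.
- dish: Bystander: white dish, 90 mm across, 18 mm tall. Origin under its centre.
There are look-alikes about, which are no part of the job. Leave any green or pink look-alike of the stand alone.

How it is judged (in metres and radians):
On the way, in this order (a step that is already met when the one before it is completed fails the run):
1. the carousel spins by itself, anticlockwise at 0.8 rad/s or more, untouched (velocity of joint carousel above 0.8 rad/s and contact force between each of the fingers, the arm and stand below 0.05 N), for 0.15 s.
2. it has coasted past the home plate and on for most of a turn, untouched and still turning (value of joint carousel above 4.5 rad and velocity of joint carousel above 0.15 rad/s and contact force between each of the fingers, the arm and stand below 0.05 N), for 0.02 s.
3. a fingertip holds it stopped with the pin within the width of the home plate (value of joint carousel above 5.5 rad and contact force between the fingers and stand above 0.2 N and horizontal distance between home_pin and home_mark below 0.018 m and velocity of joint carousel between -0.1 and 0.1 rad/s), for 0.04 s.
At the end, for the whole second after the job is handed in: The carousel stands still (under 0.05 rad/s), untouched, its pin's axis within 18 mm of the home mark (within the plate's width), at least a full turn after it first passed the plate; the stand within 15 mm and the bystanders within 25 mm of where they were (horizontal distance between home_pin and home_mark below 0.018 m and velocity of joint carousel between -0.05 and 0.05 rad/s and value of joint carousel above 5.5 rad and contact force between each of the fingers, the arm and stand below 0.05 N and distance of stand from where it was at the start of the episode below 0.015 m and angle between stand's own z axis and vertical below 0.05 rad and distance of each of vial, old_bearing, spanner, beaker, reagent, tip_box, dish from where it was at the start of the episode below 0.025 m).
It fails at once if the carousel is touched during its first coast past the home plate and most of a turn on (joint 0.3 to 4.5) (value of joint carousel between 0.3 and 4.5 rad and contact force between any of the fingers, the arm and stand above 0.2 N).
It fails at once if after that it is touched while standing or creeping (under 0.15 rad/s) away from the home plate (value of joint carousel above 4.5 rad and velocity of joint carousel below 0.15 rad/s and horizontal distance between home_pin and home_mark above 0.019 m and contact force between any of the fingers, the arm and stand above 0.2 N).
It fails at once if the stand is shifted 15 mm, lifted or tipped (distance of stand from where it was at the start of the episode above 0.015 m or height (world z) of stand above 0.008 m or angle between stand's own z axis and vertical above 0.08 rad).
It fails at once if a bystander is moved by 25 mm or lifted (distance of any of vial, old_bearing, spanner, beaker, reagent, tip_box, dish from where it was at the start of the episode above 0.025 m).
It also fails if it takes over 54 s, if anything falls off the work surface, if the arm or the gripper's body presses on something with over 40 N, if the wrist force passes 120 N, or if a joint passes its speed limit or range.

## Working session

There is one attempt and no reset: what is moved stays moved. The work goes in short steps, Python scripts to look and compute and a tool call to move; the robot and the scene stay as the last step left them, time stands still between calls to the robot, and variables do not carry over. Pictures are saved under pics/ and viewed, about 8 in all and at most 12, crops included, and the job is handed in when it is done.

Besides the shell and the picture viewer there is one more tool, called after ">>>" as a command line: name --pt "numbers of a row" for each row, then --argument value for the rest. jog_arm: Moves the arm, as the interface text tells. Its arguments: {"type":"object","properties":{"rows":{"type":"array"},"grip_force":{"type":"number"}},"required":["rows"]}

```bash
mkdir -p pics
cat > h.py <<'E'
import numpy as np, cv2
from scipy.spatial.transform import Rotation as R
from cell import status, cams, env, outline_of, landmark_of
def par(n):
    p=cams.camera_params(n); return p
def Rm(p):
    a=np.array(p["attitude"],float)
    if a.shape==(3,3): return a
    if a.size==4: return R.from_quat(a).as_matrix()
    return R.from_euler('xyz',a,degrees=True).as_matrix()
def ray(p,row,col):
    f=200/np.tan(np.radians(p["vfov"])/2)
    u=np.array([(col-p["cx"])/f,(row-p["cy"])/f]); v=u.copy()
    for _ in range(20): v=u/(1+p["k1"]*(v@v))
    return Rm(p)@np.array([v[0],-v[1],-1.])
def at_z(p,row,col,z):
    d=ray(p,row,col); e=np.array(p["eye"]); return e+d*(z-e[2])/d[2]
def at_d(p,row,col,dep): return np.array(p["eye"])+ray(p,row,col)*dep
def proj(p,X):
    f=200/np.tan(np.radians(p["vfov"])/2)
    c=Rm(p).T@(np.array(X)-np.array(p["eye"])); s=np.array([c[0],-c[1]])/-c[2]
    s=s*(1+p["k1"]*(s@s)); return np.array([p["cy"]+f*s[1],p["cx"]+f*s[0]])
E
python3 - <<'E'
from h import *
print(status.get_obs())
for n in ["scene","side"]:
    pic,d=cams.read_camera(n); p=par(n); print(n,p)
    cv2.imwrite(f"pics/{n}0.png",pic[:,:,::-1])
    for t in ["stand","disc_centre","home_pin","home_mark","vial","old_bearing","spanner","beaker","reagent","tip_box","dish"]:
        zz={"disc_centre":.054,"home_pin":.088,"home_mark":.054}.get(t,0)
        print(t,[(round(l["conf"],2),np.round(l["position"]),at_z(p,*l["position"],zz).round(3)) for l in landmark_of(n,t)][:3])
E
```

```text
{'time_s': 0.0, 'qpos': array([73.51654482, 18.43995516, -4.01680017, 83.17456645,  1.29550946,
       78.54153108, -3.2603387 ]), 'joint_velocities': array([-0.04715429,  0.00781468,  0.05422416,  0.06522903,  0.170752  ,
       -0.01858517, -0.00411574]), 'effort': array([ 3.74149386e-04, -4.91297150e+01, -4.03531976e-01, -3.12536681e+01,
       -6.37151767e-02,  4.38858045e-02,  1.98449525e-04]), 'tool_pos': array([ 0.19311778, -0.62043465,  0.40365415]), 'tool_rot': array([ 1.79994127e+02,  1.10774272e-01, -7.27058413e+01]), 'force': array([0.63579201, 0.13948792, 0.70757239]), 'wrist_torque': array([ 0.01526785, -0.01866074,  0.04531925]), 'grip_width': 0.08674899201916876}
scene {'vfov': 42.87418445309785, 'cx': 320.47150131711726, 'cy': 198.0013675604138, 'k1': -0.15554386093109349, 'eye': array([ 1.44562975, -0.2129839 ,  1.26637105]), 'attitude': array([40.28429733,  0.51169352, 75.24314468])}
stand [(0.76, array([151., 361.]), array([0.232, 0.245, 0.   ])), (0.65, array([242., 321.]), array([0.575, 0.006, 0.   ])), (0.57, array([186., 230.]), array([ 0.274, -0.229,  0.   ])
[... 1964 characters left out ...]
rray([ 0.336, -0.185,  0.054])), (0.65, array([305., 363.]), array([0.282, 0.311, 0.054]))]
vial [(0.71, array([250., 270.]), array([0.563, 0.189, 0.   ]))]
old_bearing [(0.69, array([210., 336.]), array([ 0.438, -0.005,  0.   ]))]
spanner [(0.83, array([187., 340.]), array([ 0.451, -0.1  ,  0.   ]))]
beaker [(0.94, array([119., 368.]), array([ 0.45 , -0.467,  0.   ]))]
reagent [(0.88, array([305., 208.]), array([0.641, 0.392, 0.   ]))]
tip_box [(0.75, array([362., 280.]), array([0.426, 0.474, 0.   ])), (0.66, array([304., 206.]), array([ 0.646,  0.393, -0.   ])), (0.39, array([192., 288.]), array([ 0.592, -0.03 ,  0.   ]))]
dish [(0.68, array([110., 320.]), array([ 0.631, -0.465, -0.   ]))]
```

View pics/scene0.png

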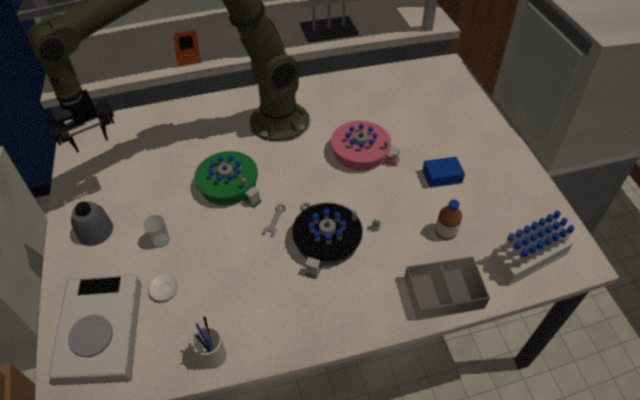

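View pics/side0.png

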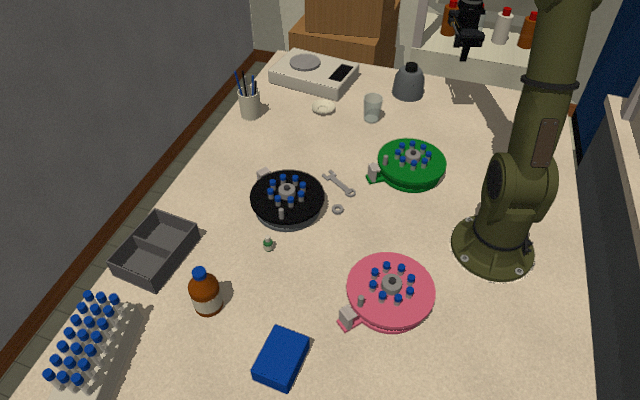

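The pictures show the black carousel: scene (327,233), side (288,193). Its pin is at scene (353,215), side (281,213), and its home plate at scene (313,267), side (263,175). The green and pink stands are look-alikes. I'll refine these with the depth readings.

```bash
cat >> h.py <<'E'
def cloud(n,c,rad):
    pic,d=cams.read_camera(n); p=par(n)
    r0,c0=proj(p,c).astype(int)
    out=[]
    for r in range(max(0,r0-rad),min(400,r0+rad)):
        for cc in range(max(0,c0-rad),min(640,c0+rad)):
            if d[r,cc]>0: out.append(np.r_[at_d(p,r,cc,d[r,cc]),pic[r,cc],r,cc])
    return np.array(out)
E
python3 - <<'E'
from h import *
from scipy.optimize import least_squares
C=np.array([.565,.02])
for n in ["scene","side"]:
    P=cloud(n,[.565,.02,.054],90)
    rr=np.hypot(*(P[:,:2]-C).T)
    F=P[(abs(P[:,2]-.054)<.006)&(P[:,3:6].sum(1)<200)&(rr<.14)]
    # hull circle fit
    h=cv2.convexHull(F[:,:2].astype(np.float32))[:,0]
    s=least_squares(lambda q:np.hypot(h[:,0]-q[0],h[:,1]-q[1])-q[2],[*C,.105],loss='soft_l1',f_scale=.002)
    print(n,len(F),"circle",s.x.round(4),"z",F[:,2].mean().round(4),"minenc",cv2.minEnclosingCircle(F[:,:2].astype(np.float32)))
    c=s.x[:2]; d=P[:,:2]-c; r=np.hypot(*d.T); a=np.degrees(np.arctan2(d[:,1],d[:,0]))
    m=(P[:,2]>.066)&(r>.072)&(r<.11); print("pin",m.sum(),P[m][:,[0,1,2,6,7]].mean(0).round(3),r[m].mean(),np.median(a[m]),a[m].std())
    t=m&(P[:,2]>.083);print(" pintop",t.sum(),P[t][:,:3].mean(0),a[t].mean())
    m=(P[:,2]>.045)&(P[:,2]<.063)&(r>.110)&(r<.145); print("plate",m.sum(),P[m][:,:3].mean(0).round(4),r[m].min(),r[m].max(),np.median(a[m]),a[m].min(),a[m].max())
    pp=par(n)
    for t in ["home_pin","home_mark"]:
        print(t,[(round(l["conf"],2),np.round(l["position"])) for l in landmark_of(n,t)])
E
```

```text
scene 2370 circle [0.5736 0.0247 0.1039] z 0.0553 minenc ((0.5731202363967896, 0.024563515558838844), 0.10600949823856354)
pin 38 [5.57000e-01 1.13000e-01 8.10000e-02 2.13711e+02 3.53947e+02] 0.09008704396048235 100.27168632923818 2.3257501578815476
 pintop 16 [0.55470641 0.11357045 0.08907934] 102.0075617302459
plate 123 [ 0.6729 -0.0434  0.0541] 0.11008246326074664 0.1377112170781929 -34.62623935822411 -43.361573443423936 137.7192522030791
home_pin [(0.89, array([141., 389.])), (0.75, array([178., 242.])), (0.64, array([212., 354.]))]
home_mark [(0.87, array([186., 246.])), (0.61, array([150., 386.])), (0.6, array([250., 319.]))]
side 2401 circle [0.5708 0.0306 0.1043] z 0.0542 minenc ((0.5715640783309937, 0.031798336654901505), 0.10672678053379059)
pin 44 [5.53000e-01 1.20000e-01 8.00000e-02 2.11705e+02 2.81000e+02] 0.09106734138836177 101.70323141912576 2.2877737370092106
 pintop 22 [0.55309461 0.11810044 0.08710995] 101.45540678586516
plate 86 [ 0.6728 -0.0397  0.0541] 0.11126041033211671 0.14000333980153443 -34.54645955877085 -44.580314033717166 -26.282341700160625
home_pin [(0.68, array([157., 384.])), (0.62, array([299., 362.])), (0.59, array([210., 283.])), (0.27, array([181., 271.]))]
home_mark [(0.89, array([305., 362.])), (0.74, array([179., 272.])), (0.68, array([165., 386.]))]
```

>>> jog_arm --pt "1 -0.0139 -0.0311 0 0 0 0" --pt "1 -0.0139 -0.0311 0 0 0 0" --pt "1 -0.0139 -0.0311 0 0 0 0" --pt "1 -0.0139 -0.0311 0 0 0 0" --pt "1 -0.0139 -0.0311 0 0 0 0" --pt "1 -0.0139 -0.0311 0 0 0 0" --pt "1 -0.0139 -0.0311 0 0 0 0" --pt "1 -0.0139 -0.0311 0 0 0 0" --pt "1 -0.0139 -0.0311 0 0 0 0" --pt "1 -0.0139 -0.0311 0 0 0 0" --pt "1 -0.0139 -0.0311 0 0 0 0" --pt "1 -0.0139 -0.0311 0 0 0 0" --grip_force 20

```text
time_s: 2.5
tool_pos: [0.5009, -0.3492, 0.405]
tool_rot: [-180.0, -0.0, -72.7]
force: [0.3, -0.9, -0.6]
grip_width: 0.0148
```

>>> jog_arm --pt "1 -0.0345 -0.0117 0 0 0 0" --pt "1 -0.0345 -0.0117 0 0 0 0" --pt "1 -0.0345 -0.0117 0 0 0 0" --pt "1 -0.0345 -0.0117 0 0 0 0" --pt "1 -0.0345 -0.0117 0 0 0 0" --pt "1 -0.0345 -0.0117 0 0 0 0" --pt "1 -0.0345 -0.0117 0 0 0 0" --pt "1 -0.0345 -0.0117 0 0 0 0" --pt "1 -0.0345 -0.0117 0 0 0 0" --pt "1 -0.0345 -0.0117 0 0 0 0" --pt "1 -0.0345 -0.0117 0 0 0 0" --pt "1 0 0 0 0 0 0"

```text
time_s: 3.5
tool_pos: [0.5091, 0.0589, 0.4055]
tool_rot: [-179.8, 0.2, -72.0]
force: [-0.6, 0.4, -0.0]
grip_width: 0.0009
```

>>> jog_arm --pt "1 -0.0264 -0.0107 0 0 0 0" --pt "1 0 0 0.036 0 0 0" --pt "1 0 0 0.036 0 0 0" --pt "1 0 0 0.036 0 0 0" --pt "1 0 0 0.036 0 0 0" --pt "1 0 0 0 0 0 0" --pt "1 0 0 0 0 0 0" --pt "1 0 0 0 0 0 0"

```text
time_s: 4.17
tool_pos: [0.5133, 0.0787, 0.2627]
tool_rot: [-179.9, -0.0, -72.7]
force: [0.3, 0.0, 0.5]
grip_width: 0.0003
```

Run:
```python
from h import *
o=status.get_obs(); print(o["qpos"].round(1),o["tool_pos"].round(4),o["tool_rot"].round(2),o["force"].round(2))
pic,d=cams.read_camera("side"); pic2,d2=cams.read_camera("scene")
a=cv2.resize(pic[110:260,190:390],(800,600)); cv2.imwrite("pics/a.png",a[:,:,::-1])
```

```text
[ 21.9  12.5 -36.8 110.1   8.7  60.  -91.3] [0.5133 0.0787 0.2627] [-1.7986e+02 -2.0000e-02 -7.2710e+01] [0.3  0.04 0.54]
```

View pics/a.png

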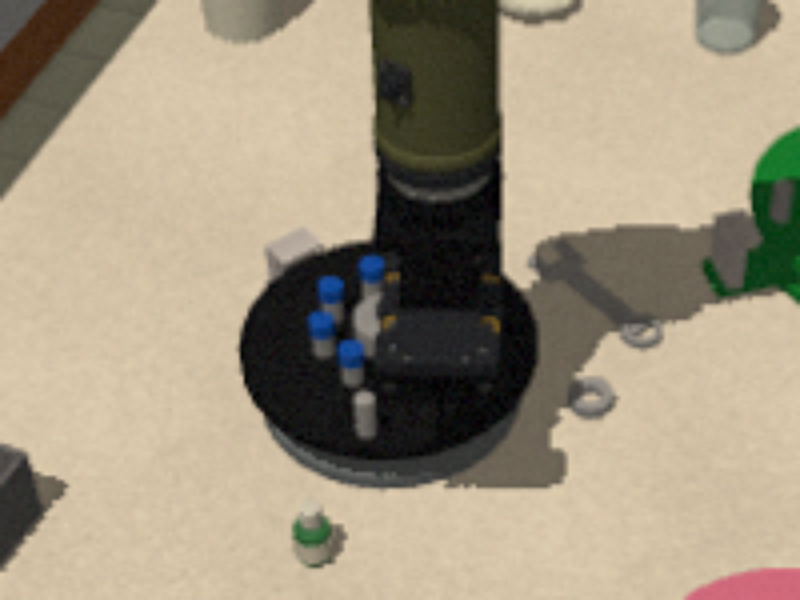

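The pin stands at (365,415) in the crop. The gripper is above the face to its right, with the vial, bearing and spanner clear. I'll calibrate the face height with a gentle touch while the carousel rests.

>>> jog_arm --pt "1 -0.009 0 0.012 0 0 0" --pt "1 0 0 0.012 0 0 0" --pt "1 0 0 0 0 0 0" --pt "1 0 0 0 0 0 0"

```text
time_s: 4.6
tool_pos: [0.51, 0.087, 0.2372]
tool_rot: [-180.0, -0.0, -72.7]
force: [-0.6, 0.1, 1.1]
grip_width: 0.0004
```

>>> jog_arm --pt "1 0 0 0.002 0 0 0" --pt "1 0 0 0 0 0 0" --pt "1 0 0 0 0 0 0"

```text
time_s: 4.85
tool_pos: [0.5107, 0.0876, 0.2366]
tool_rot: [-179.8, -0.0, -72.7]
force: [-1.9, 1.6, 7.9]
grip_width: 0.0003
```

>>> jog_arm --pt "1 0 0 0.001 0 0 0" --pt "1 0 0 0 0 0 0" --pt "1 0 0 0 0 0 0"

```text
time_s: 5.1
tool_pos: [0.511, 0.0881, 0.2366]
tool_rot: [-179.8, -0.0, -72.7]
force: [-2.9, 2.1, 13.2]
grip_width: 0.0002
```

>>> jog_arm --pt "1 0 0 0.001 0 0 0" --pt "1 0 0 0 0 0 0" --pt "1 0 0 0 0 0 0"

```text
time_s: 5.35
tool_pos: [0.5115, 0.0886, 0.2365]
tool_rot: [-179.7, -0.0, -72.7]
force: [-3.0, 3.0, 16.8]
grip_width: 0.0007
```

>>> jog_arm --pt "1 0 0 -0.03 0 0 0" --pt "1 0 0 -0.025 0 0 0" --pt "1 -0.007 -0.026 0 0 0 0" --pt "1 -0.007 -0.026 0 0 0 0" --pt "1 0 -0.026 0 0 0 0" --pt "1 0 0 0 0 0 0" --pt "1 0 0 0.02 0 0 0" --pt "1 0 0 0.02 0 0 0" --pt "1 0 0 0 0 0 0" --pt "1 0 0 0 0 0 0"

```text
time_s: 6.18
tool_pos: [0.5794, 0.123, 0.247]
tool_rot: [179.8, 0.0, -72.7]
force: [1.0, -0.3, 0.5]
grip_width: 0.0002
```

```bash
cat >> h.py <<'E'
C=np.array([.572,.0276]); HOME=-34.6
def pin(n,c0=None):
    """pin angle (deg) from depth; cloud near annulus"""
    t=status.get_obs()["time_s"]; pic,d=cams.read_camera(n); p=par(n)
    r0,cc0=proj(p,[*C,.06]).astype(int); rr,cc=np.mgrid[r0-50:r0+50,cc0-70:cc0+70]
    f=200/np.tan(np.radians(p["vfov"])/2)
    K=np.array([[f,0,p["cx"]],[0,f,p["cy"]],[0,0,1]])
    u=cv2.undistortPoints(np.c_[cc.ravel(),rr.ravel()].astype(float)[:,None],K,np.array([p["k1"],0,0,0.]))[:,0]
    dd=d[rr,cc].ravel(); X=np.array(p["eye"])+(np.c_[u[:,0],-u[:,1],-np.ones(len(u))]*dd[:,None])@Rm(p).T
    q=X[:,:2]-C; r=np.hypot(*q.T); px=pic[rr,cc].reshape(-1,3).sum(1)
    m=(dd>0)&(X[:,2]>.066)&(X[:,2]<.095)&(r>.078)&(r<.102)
    v=q[m]
    return t,m.sum(),X[m],px[m],v
E
python3 - <<'E'
from h import *
o=status.get_obs(); print(o["tool_pos"].round(4),o["tool_rot"].round(2),o["force"].round(2))
for n in ["side","scene"]:
    t,k,X,px,v=pin(n); a=np.degrees(np.arctan2(v[:,1],v[:,0]))
    print(n,k,np.median(a)); print(np.c_[X,px,a][::max(1,k//25)].round(3))
pic,_=cams.read_camera("side"); a=cv2.resize(pic[140:260,200:360],(800,600)); cv2.imwrite("pics/b.png",np.clip(a[:,:,::-1].astype(float)*1.8,0,255))
E
```

```text
[0.5794 0.123  0.247 ] [ 1.7984e+02  1.0000e-02 -7.2730e+01] [ 0.96 -0.27  0.52]
side 42 109.93345765620009
[[5.47000e-01 1.11000e-01 8.80000e-02 1.56000e+02 1.06528e+02]
 [5.44000e-01 1.11000e-01 8.90000e-02 2.12000e+02 1.08319e+02]
 [5.43000e-01 1.08000e-01 8.60000e-02 2.16000e+02 1.09938e+02]
 [5.39000e-01 1.11000e-01 9.10000e-02 1.98000e+02 1.11744e+02]
 [5.46000e-01 1.15000e-01 8.90000e-02 2.17000e+02 1.06762e+02]
 [5.43000e-01 1.14000e-01 8.80000e-02 2.38000e+02 1.08363e+02]
 [5.41000e-01 1.14000e-01 8.90000e-02 2.25000e+02 1.10039e+02]
 [5.39000e-01 1.10000e-01 8.50000e-02 2.21000e+02 1.11617e+02]
 [5.35000e-01 1.13000e-01 8.90000e-02 1.46000e+02 1.13286e+02]
 [5.45000e-01 1.17000e-01 8.70000e-02 2.33000e+02 1.06777e+02]
 [5.41000e-01 1.20000e-01 9.10000e-02 2.33000e+02 1.08587e+02]
 [5.40000e-01 1.17000e-01 8.80000e-02 2.22000e+02 1.10040e+02]
 [5.37000e-01 1.16000e-01 8.80000e-02 2.23000e+02 1.11614e+02]
 [5.36000e-01 1.12000e-01 8.50000e-02 1.78000e+02 1.13190e+02]
 [5.43000e-01 1.21000e-01 8.80000e-02 2.26000e+02 1.06989e+02]
 [5.41000e-01 1.19000e-01 8.70000e-02 2.24000e+
[... 4061 characters left out ...]
1 8.04250e+01]
 [5.88000e-01 1.16000e-01 7.90000e-02 2.20000e+01 7.99120e+01]
 [5.90000e-01 1.19000e-01 8.00000e-02 1.40000e+01 7.91040e+01]
 [5.86000e-01 1.23000e-01 7.40000e-02 2.20000e+01 8.18220e+01]
 [5.85000e-01 1.27000e-01 7.20000e-02 9.90000e+01 8.23450e+01]
 [5.85000e-01 1.14000e-01 7.10000e-02 2.80000e+01 8.14830e+01]
 [5.87000e-01 1.17000e-01 7.30000e-02 1.00000e+01 8.05070e+01]
 [5.92000e-01 1.18000e-01 7.80000e-02 5.40000e+01 7.78330e+01]
 [5.87000e-01 1.23000e-01 7.10000e-02 5.30000e+01 8.08190e+01]
 [5.91000e-01 1.15000e-01 7.40000e-02 1.60000e+01 7.74620e+01]][ WARN:0@3.074] global loadsave.cpp:1063 imwrite_ Unsupported depth image for selected encoder is fallbacked to CV_8U.
```

View pics/b.png

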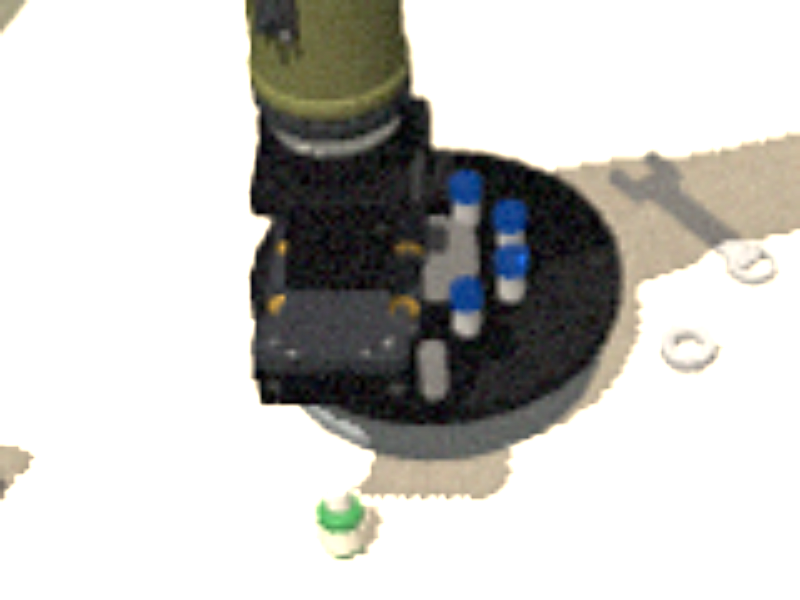

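The pin is now at about 109.7°, so it moved 8° during calibration. It is at rest and about 20 mm clear ahead of the fingers. Next is the flick along tool +y.

>>> jog_arm --pt "1 0.003 0.012 0 0 0 0" --pt "1 0.003 0.006 0 0 0 0" --pt "1 0 0 0 0 0 0" --pt "1 0 0.008 0 0 0 0" --pt "1 0 0.012 0 0 0 0" --pt "1 0 0.015 0 0 0 0" --pt "1 0 0.015 0 0 0 0" --pt "1 0 0 0 0 0 0" --pt "1 0 0 -0.03 0 0 0" --pt "1 0 0 -0.025 0 0 0"

```text
time_s: 7.17
tool_pos: [0.5165, 0.0978, 0.303]
tool_rot: [179.9, 0.0, -72.7]
force: [0.1, 0.3, -0.1]
grip_width: 0.0006
```

```bash
cat >> h.py <<'E'
def track(N):
    """N side-camera looks: bright raised pixels in the pin annulus -> joint angle mod 2pi"""
    L=[]
    for _ in range(N):
        for n in ("side","scene"):
            t,k,X,px,v=pin(n)
            g=px>110
            if g.sum()<8: print(n,round(t,3),"none",g.sum()); continue
            a=np.arctan2(v[g,1],v[g,0]); m=np.angle(np.exp(1j*a).mean()); sp=np.degrees(np.std(np.angle(np.exp(1j*(a-m)))))
            L.append((t,np.degrees(m),sp)); print(n,round(t,3),g.sum(),"ang %.1f sd %.1f joint mod %.3f"%(np.degrees(m),sp,np.radians((np.degrees(m)-HOME)%360)))
    return L
E
python3 - <<'E'
from h import *
o=status.get_obs(); print(o["time_s"],o["tool_pos"].round(4),o["force"].round(2))
track(5)
E
```

```text
7.1667 [0.5165 0.0978 0.303 ] [ 0.08  0.33 -0.06]
side 7.167 41 ang -177.2 sd 2.3 joint mod 3.794
scene 7.217 28 ang -163.3 sd 2.2 joint mod 4.036
side 7.267 46 ang -160.6 sd 2.3 joint mod 4.085
scene 7.317 30 ang -146.8 sd 2.1 joint mod 4.324
side 7.367 42 ang -144.4 sd 2.6 joint mod 4.367
scene 7.417 34 ang -131.2 sd 2.6 joint mod 4.598
side 7.467 33 ang -128.3 sd 1.7 joint mod 4.648
scene 7.517 35 ang -114.5 sd 2.2 joint mod 4.888
side 7.567 none 0
scene 7.617 35 ang -98.9 sd 2.4 joint mod 5.160
```

```bash
sed -i 's/^def pin(n,c0=None):/CC={"scene":np.array([.5736,.0247]),"side":np.array([.5708,.0306])}\ndef pin(n):\n    C=CC[n]/' h.py; sed -i 's/^    C=CC\[n\]$/    C=CC[n]/' h.py
python3 - <<'E'
from h import *
track(2)
E
```

```text
side 7.667 none 0
scene 7.717 39 ang -84.3 sd 2.3 joint mod 5.415
side 7.767 none 0
scene 7.817 38 ang -68.1 sd 2.6 joint mod 5.699
```

>>> jog_arm --pt "1 0 0 0 0 0 0" --pt "1 0 0 0 0 0 0" --pt "1 0 0 0 0 0 0" --pt "1 0 0 0 0 0 0" --pt "1 0 0 0 0 0 0" --pt "1 0 0 0 0 0 0" --pt "1 0 0 0 0 0 0" --pt "1 0 0 0 0 0 0" --pt "1 0 0 0 0 0 0" --pt "1 0 0 0 0 0 0" --pt "1 0 0 0 0 0 0" --pt "1 0 0 0 0 0 0"

```text
time_s: 8.87
tool_pos: [0.5169, 0.0978, 0.3027]
tool_rot: [180.0, -0.0, -72.7]
force: [-0.6, 0.6, -0.5]
grip_width: 0.0005
```

Run:
```python
from h import *
track(4)
```

```text
side 8.867 46 ang 88.0 sd 2.4 joint mod 2.139
scene 8.917 34 ang 94.3 sd 2.2 joint mod 2.249
side 8.967 42 ang 102.0 sd 2.4 joint mod 2.385
scene 9.017 35 ang 108.7 sd 2.2 joint mod 2.502
side 9.067 40 ang 116.3 sd 2.2 joint mod 2.634
scene 9.117 36 ang 122.3 sd 2.3 joint mod 2.739
side 9.167 42 ang 129.9 sd 2.2 joint mod 2.870
scene 9.217 30 ang 135.6 sd 2.4 joint mod 2.970
```

>>> jog_arm --pt "1 0.005 0 0.018 0 0 0"

```text
time_s: 9.35
tool_pos: [0.5196, 0.0944, 0.2876]
tool_rot: [-179.6, -0.1, -72.6]
force: [0.7, 0.0, 0.4]
grip_width: 0.0002
```

```bash
cat >> h.py <<'E'
import json,os
def track2(N,cams_=("side","scene"),z=False):
    L=[]
    for i in range(N):
        n=cams_[i%len(cams_)]
        if z: o=status.get_obs(); print("z",round(o["time_s"],3),o["tool_pos"].round(4),o["force"].round(1)[2])
        t,k,X,px,v=pin(n); g=px>110
        if g.sum()<8: continue
        m=np.angle(np.exp(1j*np.arctan2(v[g,1],v[g,0])).mean())
        L.append((float(t),float((m-np.radians(HOME))%(2*np.pi)),n))
    D=json.load(open("log.json")) if os.path.exists("log.json") else []
    D+=L; json.dump(D,open("log.json","w")); return L
def fit(pr=True):
    from scipy.integrate import solve_ivp
    from scipy.optimize import least_squares
    D=json.load(open("log.json")); t=np.array([d[0] for d in D]); j=np.unwrap(np.array([d[1] for d in D])) if 0 else np.array([d[1] for d in D])
    t0=t[0]
    def model(q,tt):
        th,w,a,b=q; u=tt-t0; return th+ (w+b/a)*(1-np.exp(-a*u))/a - b/a*u
    res=lambda q: np.r_[np.angle(np.exp(1j*(model(q,t)-j)))/.015,(q[2]-.08)/.012,(q[3]-.083)/.012]
    s=least_squares(res,[j[0]-2*np.pi,2.83,.07,.07]); q=s.x
    vel=lambda tt:(q[1]+q[3]/q[2])*np.exp(-q[2]*(tt-t0))-q[3]/q[2]
    print("fit",q.round(4),"rms",np.sqrt((s.fun[:-2]**2).mean())*.015,"now",t[-1],model(q,t[-1]),vel(t[-1]))
    cov=np.linalg.inv(s.jac.T@s.jac)
    tt=np.arange(t0,60,.005); vv=vel(tt); mm=model(q,tt); k=vv>0; print("end joint",mm[k][-1],"at",tt[k][-1])
    for n in (1,2,3):
        i=np.argmax(mm>2*np.pi*n)
        if i and vv[i]>0: 
            G=np.array([(model(q+e,tt[i])-model(q,tt[i]))/1e-4 for e in np.eye(4)*1e-4]); print(n,"pass t",tt[i].round(3),"vel",vv[i].round(3),"sd rad",np.sqrt(G@cov@G).round(4))
    return q,model,vel
E
python3 - <<'E'
import json
D=[(7.217,4.036-6.2832,"scene"),(7.317,4.324,"scene"),(7.417,4.598,"scene"),(7.517,4.888,"scene"),(7.617,5.160,"scene"),(8.867,2.139,"side"),(8.917,2.249,"scene"),(8.967,2.385,"side"),(9.017,2.502,"scene"),(9.067,2.634,"side"),(9.117,2.739,"scene"),(9.167,2.87,"side"),(9.217,2.97,"scene")]
# first scene values: old centre -> shift by +-, drop all but late
D=[(7.717,5.415,"scene"),(7.817,5.699,"scene")]+D[5:]
json.dump(D,open("log.json","w"))
from h import *
track2(8,z=True); fit()
E
```

```text
z 9.35 [0.5196 0.0944 0.2876] 0.4
z 9.4 [0.5181 0.092  0.2825] -2.0
z 9.45 [0.5176 0.092  0.2828] -0.8
z 9.5 [0.5178 0.0925 0.2837] 0.1
z 9.55 [0.5182 0.0929 0.2845] -0.1
z 9.6 [0.5184 0.0931 0.2851] -0.6
z 9.65 [0.5185 0.0933 0.2853] 0.7
z 9.7 [0.5186 0.0933 0.2854] 0.1
fit [-0.8675  2.7523  0.063   0.0761] rms 0.012083114165873689 now 9.7 4.119401745324231 2.2871082456932914
end joint 20.048697466745182 at 26.556999999999597
1 pass t 10.697 vel 2.074 sd rad 0.0307
2 pass t 14.337 vel 1.402 sd rad 0.2182
3 pass t 21.262 vel 0.479 sd rad 0.8122
```

>>> jog_arm --pt "1 0 0 0 0 0 0" --pt "1 0 0 0 0 0 0" --pt "1 0 0 0 0 0 0" --pt "1 0 0 0 0 0 0" --pt "1 0 0 0 0 0 0" --pt "1 0 0 0 0 0 0" --pt "1 0 0 0 0 0 0" --pt "1 0 0 0 0 0 0" --pt "1 0 0 0 0 0 0" --pt "1 0 0 0 0 0 0" --pt "1 0 0 0 0 0 0" --pt "1 0 0 0 0 0 0"

```text
time_s: 10.75
tool_pos: [0.5184, 0.093, 0.2847]
tool_rot: [180.0, -0.0, -72.7]
force: [0.2, 0.0, -0.0]
grip_width: 0.0005
```

Run:
```python
from h import *
print(track2(10,("scene","scene","side"))); fit()
```

```text
[(10.75, 0.13032992377077518, 'scene'), (10.8, 0.22654709300247, 'scene'), (10.85, 0.3392089725626911, 'side'), (10.9, 0.43886511037795767, 'scene'), (10.95, 0.5358637165570478, 'scene'), (11.0, 0.6469732117490715, 'side'), (11.05, 0.732341446255495, 'scene'), (11.1, 0.8359972119483376, 'scene'), (11.15, 0.9350972667561347, 'side'), (11.2, 1.0235745385024733, 'scene')]
fit [-0.868   2.7505  0.062   0.0759] rms 0.010342485551983971 now 11.2 7.3193630432322045 1.9785432339737536
end joint 20.23995588281512 at 26.706999999999596
1 pass t 10.692 vel 2.081 sd rad 0.0039
2 pass t 14.307 vel 1.417 sd rad 0.0462
3 pass t 21.017 vel 0.518 sd rad 0.2697
```

>>> jog_arm --pt "1 0 0 0 0 0 0" --pt "1 0 0 0 0 0 0" --pt "1 0 0 0 0 0 0" --pt "1 0 0 0 0 0 0" --pt "1 0 0 0 0 0 0" --pt "1 0 0 0 0 0 0" --pt "1 0 0 0 0 0 0" --pt "1 0 0 0 0 0 0" --pt "1 0 0 0 0 0 0" --pt "1 0 0 0 0 0 0" --pt "1 0 0 0 0 0 0"

```text
time_s: 12.17
tool_pos: [0.5184, 0.093, 0.2847]
tool_rot: [180.0, -0.0, -72.7]
force: [-0.2, -0.2, -0.5]
grip_width: 0.0004
```

Run:
```python
from h import *
print(track2(5)); fit()
```

```text
[(12.1667, 2.833908337595044, 'side'), (12.2167, 2.9013275604349205, 'scene'), (12.2667, 2.9918899342503567, 'side'), (12.3167, 3.0848500596234008, 'scene'), (12.3667, 3.1653825221561855, 'side')]
fit [-0.879   2.7693  0.0637  0.0822] rms 0.012068020458990823 now 12.3667 9.45963673850692 1.7289757951106066
end joint 19.384372854593217 at 25.711999999999616
1 pass t 10.692 vel 2.069 sd rad 0.0035
2 pass t 14.382 vel 1.365 sd rad 0.0235
3 pass t 22.242 vel 0.32 sd rad 0.252
```

>>> jog_arm --pt "1 0 0 0.018 0 0 0" --pt "1 0 0 0.015 0 0 0" --pt "1 0 0 0.008 0 0 0" --pt "1 0 0 0.002 0 0 0" --pt "1 0 0 0 0 0 0" --pt "1 0 0 0 0 0 0" --pt "1 0 0 0 0 0 0"

```text
time_s: 13.0
tool_pos: [0.5188, 0.0931, 0.2426]
tool_rot: [-179.9, -0.0, -72.7]
force: [0.5, 0.9, 0.7]
grip_width: 0.0003
```

Run:
```python
from h import *
print(track2(8,("scene",),z=True)); q,m,v=fit(); t=status.get_obs()["time_s"]; print("now",t)
for n in range(4,18): print(n, round(t+n/12,3), (m(q,t+n/12)-4*np.pi).round(3))
```

```text
z 13.0 [0.5188 0.0931 0.2426] 0.7
z 13.05 [0.5188 0.0931 0.2426] -0.5
z 13.1 [0.5187 0.0931 0.2425] -0.6
z 13.15 [0.5186 0.093  0.2424] 0.1
z 13.2 [0.5186 0.093  0.2423] -0.5
z 13.25 [0.5185 0.093  0.2421] -0.0
z 13.3 [0.5185 0.093  0.242 ] -0.1
z 13.35 [0.5184 0.0929 0.2419] -0.8
[(13.0, 4.078910137955479, 'scene'), (13.05, 4.121103090206125, 'scene'), (13.1, 4.26292866599243, 'scene'), (13.15, 4.300099157779108, 'scene'), (13.2, 4.3785036385877145, 'scene'), (13.25, 4.491425760256072, 'scene'), (13.3, 4.605352562423647, 'scene'), (13.35, 4.64888977214345, 'scene')]
fit [-0.9173  2.8208  0.0586  0.1183] rms 0.031877643736197565 now 13.35 10.930891105418718 1.4605314041888562
end joint 17.10387106068476 at 22.64199999999968
1 pass t 10.692 vel 2.047 sd rad 0.0035
2 pass t 14.572 vel 1.22 sd rad 0.0129
now 13.4
4 13.733 -1.09
5 13.817 -0.976
6 13.9 -0.863
7 13.983 -0.751
8 14.067 -0.64
9 14.15 -0.531
10 14.233 -0.424
11 14.317 -0.317
12 14.4 -0.212
13 14.483 -0.108
14 14.567 -0.006
15 14.65 0.095
16 14.733 0.195
17 14.817 0.294
```

Run:
```python
from h import *
for n in ["scene","scene","scene","side","scene"]:
    t,k,X,px,v=pin(n); g=px>110; a=(np.arctan2(v[g,1],v[g,0])-np.radians(HOME))%(2*np.pi)
    r=np.hypot(*v[g].T); top=X[g][:,2]>.082
    print(n,round(t,3),g.sum(),"joint",np.mean(a).round(3),"sd",a.std().round(3),"med",np.median(a).round(3),"top",top.sum(),(a[top].mean() if top.any() else 0), "r",r.mean().round(4),"range",a.min().round(3),a.max().round(3))
```

```text
scene 13.4 42 joint 4.644 sd 0.697 med 4.899 top 22 4.68966913742536 r 0.0889 range 2.742 4.967
scene 13.45 39 joint 4.686 sd 0.74 med 4.967 top 20 4.730578570368982 r 0.0895 range 2.748 5.033
scene 13.5 42 joint 4.719 sd 0.804 med 5.046 top 23 4.731291629881802 r 0.0896 range 2.729 5.118
  return _methods._mean(a, axis=axis, dtype=dtype,
  ret = ret.dtype.type(ret / rcount)
  ret = _var(a, axis=axis, dtype=dtype, out=out, ddof=ddof,
  arrmean = um.true_divide(arrmean, div, out=arrmean,
  ret = ret.dtype.type(ret / rcount)
<stdin>:5: RuntimeWarning: Mean of empty slice.
Traceback (most recent call last):
ValueError: zero-size array to reduction operation minimum which has no identity
```

The scene readings from 13.0 s on were mixed with finger pixels. Their medians (11.18, 11.25, 11.33) agree with the earlier fit, so I'll refit without the bad readings.

```bash
sed -i 's/m=np.angle(np.exp(1j\*np.arctan2(v\[g,1\],v\[g,0\])).mean())$/aa=np.arctan2(v[g,1],v[g,0])%(2*np.pi); m=np.median(aa)/' h.py
python3 - <<'E'
from h import *
D=[d for d in json.load(open("log.json")) if d[0]<12.9]+[(13.4,4.899,"scene"),(13.45,4.967,"scene"),(13.5,5.046,"scene")]
json.dump(D,open("log.json","w"))
print(track2(1,("scene",),z=True)); q,m,v=fit(); t=status.get_obs()["time_s"]; print("now",t)
for n in range(4,14): print(n, round(t+n/12,3), (m(q,t+n/12)-4*np.pi).round(3))
E
```

```text
z 13.6 [0.5183 0.093  0.2417] 0.6
[(13.6, 5.20685165488837, 'scene')]
fit [-0.8713  2.7593  0.0648  0.075 ] rms 0.012551800010960045 now 13.6 11.477979496768913 1.5177318670628435
end joint 19.936696204137924 at 26.5319999999996
1 pass t 10.697 vel 2.071 sd rad 0.0035
2 pass t 14.352 vel 1.391 sd rad 0.0113
3 pass t 21.447 vel 0.452 sd rad 0.1606
now 13.65
4 13.983 -0.519
5 14.067 -0.399
6 14.15 -0.28
7 14.233 -0.161
8 14.317 -0.045
9 14.4 0.071
10 14.483 0.186
11 14.567 0.299
12 14.65 0.412
13 14.733 0.523
```

>>> jog_arm --pt "1 0 0 0 0 0 0" --pt "1 0 0 0 0 0 0" --pt "1 0 0 0 0 0 0" --pt "1 0 0 0 0 0 0" --pt "1 0 0 0 0 0 0" --pt "1 0 0 0 0 0 0" --pt "1 0 0 0 0 0 0" --pt "1 0 0 0.007 0 0 0" --pt "1 0 0 0.001 0 0 0" --pt "1 0 0 0 0 0 0" --pt "1 0 0 0 0 0 0" --pt "1 0 0 0 0 0 0"

```text
time_s: 14.65
tool_pos: [0.5201, 0.0942, 0.2365]
tool_rot: [-179.7, -0.0, -72.7]
force: [-2.2, 1.5, 15.8]
grip_width: 0.0001
```

Run:
```python
from h import *
print(track2(2,("scene","scene"),z=True))
```

```text
z 14.65 [0.5201 0.0942 0.2365] 15.8
z 14.7 [0.5202 0.0943 0.2366] 15.6
[(14.65, 6.207383368405809, 'scene'), (14.7, 6.204527196797955, 'scene')]
```

>>> jog_arm --pt "1 0 0 -0.001 0 0 0" --pt "1 0 0 0 0 0 0" --pt "1 0 0 -0.001 0 0 0" --pt "1 0 0 0 0 0 0" --pt "1 0 0 -0.0005 0 0 0" --pt "1 0 0 0 0 0 0" --pt "1 0 0 0 0 0 0"

```text
time_s: 15.33
tool_pos: [0.5189, 0.0929, 0.2366]
tool_rot: [-179.9, -0.0, -72.7]
force: [0.4, -1.2, 6.2]
grip_width: 0.0005
```

Run:
```python
from h import *
print(track2(2,("scene","scene"),z=True))
```

```text
z 15.333 [0.5189 0.0929 0.2366] 6.2
z 15.383 [0.5189 0.0929 0.2366] 5.2
[(15.3333, 6.234992542530387, 'scene'), (15.3833, 6.226475228936197, 'scene')]
```

>>> jog_arm --pt "1 0 0 -0.0005 0 0 0" --pt "1 0 0 0 0 0 0" --pt "1 0 0 -0.0003 0 0 0" --pt "1 0 0 0 0 0 0" --pt "1 0 0 0 0 0 0" --pt "1 0 0 -0.03 0 0 0" --pt "1 0 0 -0.035 0 0 0" --pt "1 0 0 -0.035 0 0 0" --pt "1 0 0 0 0 0 0"

```text
time_s: 16.18
tool_pos: [0.5201, 0.0943, 0.3432]
tool_rot: [-179.5, -0.1, -72.7]
force: [1.9, 0.7, 0.2]
grip_width: 0.0004
```

Run:
```python
from h import *
for i in range(3): print(track2(2,("scene","side"),z=True))
```

```text
z 16.183 [0.5201 0.0943 0.3432] 0.2
z 16.233 [0.5193 0.0938 0.3403] -0.4
[(16.1833, 6.257360508655479, 'scene'), (16.2333, 6.2333951701966335, 'side')]
z 16.283 [0.5185 0.0933 0.3379] 0.5
z 16.333 [0.5179 0.093  0.3365] -1.0
[(16.2833, 6.25798053229799, 'scene'), (16.3333, 6.242797412283052, 'side')]
z 16.383 [0.5176 0.0929 0.3356] -0.6
z 16.433 [0.5176 0.0928 0.3353] 0.4
[(16.3833, 6.2473653427488784, 'scene'), (16.4333, 6.2529257542668075, 'side')]
```

>>> jog_arm --pt "1 0 0 0 0 0 0" --pt "1 0 0 0 0 0 0" --pt "1 0 0 0 0 0 0" --pt "1 0 0 0 0 0 0" --pt "1 0 0 0 0 0 0" --pt "1 0 0 0 0 0 0" --pt "1 0 0 0 0 0 0" --pt "1 0 0 0 0 0 0" --pt "1 0 0 0 0 0 0" --pt "1 0 0 0 0 0 0" --pt "1 0 0 0 0 0 0" --pt "1 0 0 0 0 0 0"

```text
time_s: 17.48
tool_pos: [0.5184, 0.093, 0.337]
tool_rot: [180.0, -0.0, -72.7]
force: [0.4, 0.3, 0.7]
grip_width: 0.0008
```

Run:
```python
from h import *
for i in range(2): print(track2(2,("scene","side"),z=True))
pic,d=cams.read_camera("scene"); p=par("scene"); cv2.imwrite("pics/end.png",cv2.resize(pic[170:290,240:400],(800,600))[:,:,::-1])
a=cv2.imread("pics/scene0.png")[:,:,::-1]
for t in ["vial","old_bearing","spanner"]:
    print(t,[(round(l["conf"],2),at_z(p,*l["position"],0).round(3)) for l in landmark_of("scene",t)][:2])
```

```text
z 17.483 [0.5184 0.093  0.337 ] 0.7
z 17.533 [0.5184 0.093  0.337 ] -0.2
[(17.4833, 6.2556614705993665, 'scene'), (17.5333, 6.2402863252038285, 'side')]
z 17.583 [0.5184 0.093  0.337 ] 0.1
z 17.633 [0.5184 0.0929 0.337 ] -0.5
[(17.5833, 6.256505021333934, 'scene'), (17.6333, 6.247852775493204, 'side')]
vial [(0.46, array([0.566, 0.178, 0.   ])), (0.36, array([ 0.461, -0.12 ,  0.   ]))]
old_bearing [(0.56, array([ 0.423, -0.003,  0.   ])), (0.16, array([ 0.602, -0.018,  0.   ]))]
spanner [(0.75, array([ 0.464, -0.12 ,  0.   ])), (0.63, array([0.534, 0.041, 0.   ]))]
```

View pics/end.png

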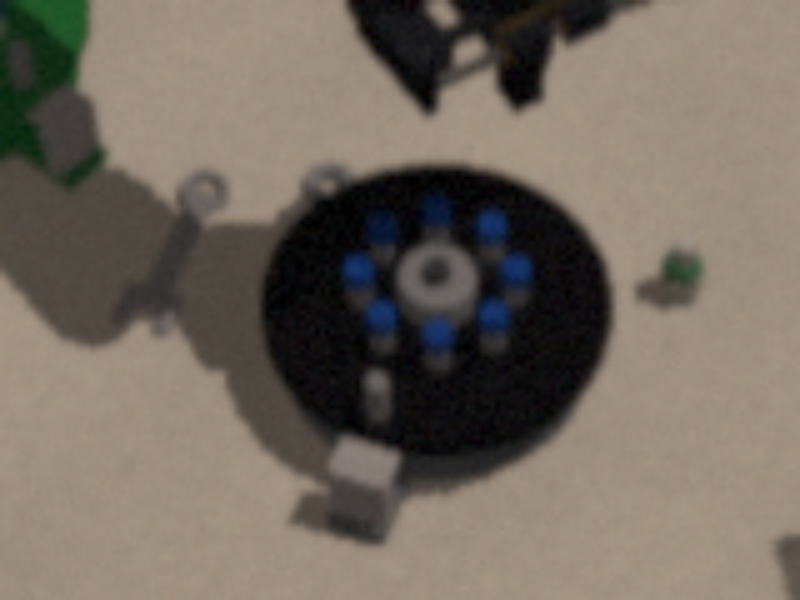

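The pin, at (377,395) in the crop, stands in line with the home plate at (365,458). It is at rest and the finger is well clear, so I'll hand in.

```bash
python3 -c "
from cell import env; print(env.sign_off())"
```

```text
the job is handed in; nothing more can be done
None
```

The carousel is parked with its pin over the home plate, and I handed the job in at about 18 s of the 54 s allowed; no verdict was reported.

- **Flick:** the closed fingers pushed the pin to about 2.8 rad/s anticlockwise. It coasted past the plate twice untouched.
- **Brake:** on the third arrival (joint 4π) it was still turning at about 1.4 rad/s. One fingertip on the disc face, about 16 N, stopped it. I eased the load off in small steps and lifted the finger clear.

**Last checks:** both cameras put the joint 0.03–0.04 rad short of home, about 3 mm at the pin against the 18 mm allowed. That reading held to within camera noise over 1.4 s. The force on the tool read zero within noise.

**Bystanders and stand:**
- The networks' positions for the vial, old bearing and spanner matched their starting positions to about 7–9 mm, which is the networks' own error.
- I did not measure the beaker, reagent, tip box and dish again; the path over the bench stayed clear of them.
- I did not measure the stand's own position again.

**Readings that disagreed:**
- Touching the face beforehand to find its height turned the resting carousel about 8°.
- A few angle readings before braking were mixed with finger pixels and predicted the pass 0.2 s late. I spotted this, dropped them and refitted before braking.

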